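# Move the stone models to the bench stand in case order

## Robot

A 6-joint arm with a two-finger parallel gripper is mounted at the origin on the work surface. World frame = base frame: x ahead of the robot, y to its left, z up, the work surface at z = 0. Lengths are in m, angles in rad, forces in N, time in s.
With the tool pointing down it reaches from about 0.375 to 0.975 m from the base axis. Payload 3.8 kg.
Tool frame: the origin (TCP) lies midway between the tips of the shut fingers; the grasp point (between the pads) lies behind it (arm.grasp_offset is the z of the grasp point in the tool frame, in m); z points along the fingers, y is the line along which they close (so a half turn about z gives the same grasp; the last joint's range is limited). The gripper opens to 85 mm and grips with 20 to 120 N. Pads are 22 mm wide; open, the fingers measure 114 mm over their backs; the gripper's body (76 mm by 85 mm) begins 54 mm behind the grasp point. The pads swing forward as they close: fully open they stand 13 mm farther back than shut.
Start: joints at [1.286, 0.264, 1.604, -0, 1.274, -0.037], TCP at [0.166, 0.654, 0.231] pointing down, gripper open.
Joint ranges: [-2.63, 2.63], [-0.94, 2.18], [0.31, 2.57], [-1.31, 4.45], [0, 2.66], [-2.55, 2.55]. Speed limits (rad/s): [2.57, 2.57, 3.14, 3.14, 3.14, 3.14].

## Interface

Orientations are given as a unit quaternion [w, x, y, z].
In Python, from rig import arm, cams gives the robot as it stands.
- The arm moves only by the tool servo_tool, never from a script. Its argument "motion" is a list of rows, each a list of 5 numbers: the finger opening in cm, from 0 to 8.54, then the shift along the tool's x, y, z in cm, then the turn about the tool's z in rad. In form: [[claw, dx, dy, dz, roll], ...]. A call has 1 to 12 rows; each row shifts and turns the commanded pose from where the row before left it, along the tool's axes as they then stand; what a row does not reach is not made up. A row lasts 1/12 s, in which the tool goes at most 41.7 mm and 7.16 degrees, less where a joint would pass 70% of its speed; a pose out of reach is approached as far as the arm can. A call is refused whole if a number of a shift passes 4.17 or a number of a turn 0.125, either way. A call with a gripper value outside its range is refused whole. The fingers move at their own pace and stop on an object; "grip_force" is the grip in N (left out, the last holds). Time passes only in rows, so rows that do not move let the fingers close. It gives the time, the measured TCP pose, the force, the opening and the grip force at its end, in the units of the state.
- arm.get_state(): the state, without advancing time (a new reading comes with each control period).
- cams.grab_frame(name): name is "scene" or "top"; returns a dict with "pixels" (420x560x3 uint8, red, green, blue), "z_map" (420x560 float32, m along the optical axis (not along the pixel's ray), 0 where there is no reading), "fov_y" (degrees; the focal length in pixels is half the picture's height over the tangent of half this angle, whatever the lens; pixels are square), "cx", "cy" (the principal point, pixels), "origin" and "attitude" of the camera in the world. Camera axes: x right, y up, looking along -z (the intrinsics and any distortion apply to the point x, -y, -z); pixel columns grow to the right and rows downward; lengths in m; the calibration is good to about 2 mm. A picture is of the moment at which its call begins.
- arm.sign_off(): hands the job in; it is judged then, once.
The state is a dict: "time": time; "joint_positions": joint angles; "qvel": joint speeds; "joint_torque": joint torques, N m; "tool_pos": TCP position; "orientation": TCP orientation; "force": force on the tool from outside, world axes, zero at the start; "ft_torque": the same for the moment, N m; "finger_gap": finger opening in m; "gripper_force": force on a finger pad.
Only numpy, scipy, OpenCV 4.12 (cv2) and the standard library are available. Lean on these libraries where they do the work, as an engineer would, in place of code of your own. Each camera call takes 0.05 s, during which the arm holds its last target. There are 200 camera calls.

## Task

The four coloured stone jaw models on the wire drying rack stand in the order in which their cases are to be worked. Move them to the oak bench stand in the same left-to-right order, one squarely in the middle of each bay, teeth up and front teeth towards you as on the drying rack. Set each down gently, since stone chips when dropped, and leave the articulator where it stands.

Things in the scene. Friction and masses are not known exactly. Their poses are not given: they have to be found in the camera images.
- model_yellow: Jaw model in golden-yellow stone, 110 g: flat base 52 mm deep (x), 60 wide (y), 18 thick, upright sides; front corners cut at 45 degrees, flat front face 28 wide; teeth in a horseshoe up to 28 mm high. Origin: centre of underside; -x to the front teeth, z up. Starts teeth up on its pad, within 6 mm and 0.1 rad, front to the robot. Best gripped front to back; neighbours 20 mm off at the sides.
- model_green: Jaw model in mint-green stone, 110 g: flat base 52 mm deep (x), 60 wide (y), 18 thick, upright sides; front corners cut at 45 degrees, flat front face 28 wide; teeth in a horseshoe up to 28 mm high. Origin: centre of underside; -x to the front teeth, z up. Starts teeth up on its pad, within 6 mm and 0.1 rad, front to the robot. Best gripped front to back; neighbours 20 mm off at the sides.
- model_blue: Jaw model in sky-blue stone, 110 g: flat base 52 mm deep (x), 60 wide (y), 18 thick, upright sides; front corners cut at 45 degrees, flat front face 28 wide; teeth in a horseshoe up to 28 mm high. Origin: centre of underside; -x to the front teeth, z up. Starts teeth up on its pad, within 6 mm and 0.1 rad, front to the robot. Best gripped front to back; neighbours 20 mm off at the sides.
- model_pink: Jaw model in salmon-pink stone, 110 g: flat base 52 mm deep (x), 60 wide (y), 18 thick, upright sides; front corners cut at 45 degrees, flat front face 28 wide; teeth in a horseshoe up to 28 mm high. Origin: centre of underside; -x to the front teeth, z up. Starts teeth up on its pad, within 6 mm and 0.1 rad, front to the robot. Best gripped front to back; neighbours 20 mm off at the sides.
- pad_yellow: Cork pad under the golden-yellow model at the start, 66 (x) by 70 (y) by 3 mm; its rim shows. Origin: centre of underside, 30 mm up; top at 33 mm. x to the rack's back (away from the robot), y to its left. Four pads in a row, 80 mm apart along y, in changing order, fixed on the steel wire drying rack: flat deck without walls, 96 by 340 mm, top at 30 mm, solid, fixed.
- pad_green: Cork pad under the mint-green model at the start, 66 (x) by 70 (y) by 3 mm; its rim shows. Origin: centre of underside, 30 mm up; top at 33 mm. x to the rack's back (away from the robot), y to its left. Four pads in a row, 80 mm apart along y, in changing order, fixed on the steel wire drying rack: flat deck without walls, 96 by 340 mm, top at 30 mm, solid, fixed.
- pad_blue: Cork pad under the sky-blue model at the start, 66 (x) by 70 (y) by 3 mm; its rim shows. Origin: centre of underside, 30 mm up; top at 33 mm. x to the rack's back (away from the robot), y to its left. Four pads in a row, 80 mm apart along y, in changing order, fixed on the steel wire drying rack: flat deck without walls, 96 by 340 mm, top at 30 mm, solid, fixed.
- pad_pink: Cork pad under the salmon-pink model at the start, 66 (x) by 70 (y) by 3 mm; its rim shows. Origin: centre of underside, 30 mm up; top at 33 mm. x to the rack's back (away from the robot), y to its left. Four pads in a row, 80 mm apart along y, in changing order, fixed on the steel wire drying rack: flat deck without walls, 96 by 340 mm, top at 30 mm, solid, fixed.
- bench_stand: Oak stand to fill: board 100 (x) by 344 (y) by 18 mm, fixed. Origin: centre of underside, on the table; -x its front (to the robot), +y its left. Four green bays, floor 18 mm up, centres x = 0, y = 120, 40, -40, -120 mm, open front and back, 76 mm clear between steel wire hoops at y = 160, 80, 0, -80, -160 mm (wire 4 mm, 72 mm long in x, tops 48 mm up).
- articulator: Bystander to leave alone: brass articulator holding pink and ivory dentures, 120 deep, 104 wide, 112 mm high, 0.75 kg, loose, beyond the racks. Origin: centre of underside. Two waxing knives and two jars (to 55 mm high) lie loose 95 to 140 mm before and behind the racks' middle lines.

How it is judged:
At the end, for the whole second after the job is handed in: All four models rest released on the stand, one per bay, in the left-to-right order of their pads: within 12 mm of bay centre sideways, 15 mm front to back, 5 mm in height, upright within 0.1 rad, square within 0.22 rad, front teeth to the front (((y of model_yellow in the frame of bench_stand between 0.108 and 0.132 m and y of bench_stand in the frame of model_yellow between -0.15 and -0.09 m) or (y of model_yellow in the frame of bench_stand between 0.028 and 0.052 m and y of bench_stand in the frame of model_yellow between -0.07 and -0.01 m) or (y of model_yellow in the frame of bench_stand between -0.052 and -0.028 m and y of bench_stand in the frame of model_yellow between 0.01 and 0.07 m) or (y of model_yellow in the frame of bench_stand between -0.132 and -0.108 m and y of bench_stand in the frame of model_yellow between 0.09 and 0.15 m)) and x of model_yellow in the frame of bench_stand between -0.015 and 0.015 m and z of model_yellow in the frame of bench_stand between 0.013 and 0.023 m and angle between the x axis of each of model_yellow, model_green, model_blue, model_pink and the x axis of bench_stand, either way round below 0.22 rad and angle between each of model_yellow, model_green, model_blue, model_pink's own z axis and vertical below 0.1 rad and linear speed of each of model_yellow, model_green, model_blue, model_pink below 0.02 m/s and angular speed of each of model_yellow, model_green, model_blue, model_pink below 0.2 rad/s and ((y of model_green in the frame of bench_stand between 0.108 and 0.132 m and y of bench_stand in the frame of model_green between -0.15 and -0.09 m) or (y of model_green in the frame of bench_stand between 0.028 and 0.052 m and y of bench_stand in the frame of model_green between -0.07 and -0.01 m) or (y of model_green in the frame of bench_stand between -0.052 and -0.028 m and y of bench_stand in the frame of model_green between 0.01 and 0.07 m) or (y of model_green in the frame of bench_stand between -0.132 and -0.108 m and y of bench_stand in the frame of model_green between 0.09 and 0.15 m)) and x of model_green in the frame of bench_stand between -0.015 and 0.015 m and z of model_green in the frame of bench_stand between 0.013 and 0.023 m and ((y of model_blue in the frame of bench_stand between 0.108 and 0.132 m and y of bench_stand in the frame of model_blue between -0.15 and -0.09 m) or (y of model_blue in the frame of bench_stand between 0.028 and 0.052 m and y of bench_stand in the frame of model_blue between -0.07 and -0.01 m) or (y of model_blue in the frame of bench_stand between -0.052 and -0.028 m and y of bench_stand in the frame of model_blue between 0.01 and 0.07 m) or (y of model_blue in the frame of bench_stand between -0.132 and -0.108 m and y of bench_stand in the frame of model_blue between 0.09 and 0.15 m)) and x of model_blue in the frame of bench_stand between -0.015 and 0.015 m and z of model_blue in the frame of bench_stand between 0.013 and 0.023 m and ((y of model_pink in the frame of bench_stand between 0.108 and 0.132 m and y of bench_stand in the frame of model_pink between -0.15 and -0.09 m) or (y of model_pink in the frame of bench_stand between 0.028 and 0.052 m and y of bench_stand in the frame of model_pink between -0.07 and -0.01 m) or (y of model_pink in the frame of bench_stand between -0.052 and -0.028 m and y of bench_stand in the frame of model_pink between 0.01 and 0.07 m) or (y of model_pink in the frame of bench_stand between -0.132 and -0.108 m and y of bench_stand in the frame of model_pink between 0.09 and 0.15 m)) and x of model_pink in the frame of bench_stand between -0.015 and 0.015 m and z of model_pink in the frame of bench_stand between 0.013 and 0.023 m and ((y of pad_green in the frame of pad_yellow above 0.02 m and y of model_green in the frame of model_yellow above 0.04 m) or (y of pad_green in the frame of pad_yellow below -0.02 m and y of model_green in the frame of model_yellow below -0.04 m)) and ((y of pad_blue in the frame of pad_yellow above 0.02 m and y of model_blue in the frame of model_yellow above 0.04 m) or (y of pad_blue in the frame of pad_yellow below -0.02 m and y of model_blue in the frame of model_yellow below -0.04 m)) and ((y of pad_blue in the frame of pad_green above 0.02 m and y of model_blue in the frame of model_green above 0.04 m) or (y of pad_blue in the frame of pad_green below -0.02 m and y of model_blue in the frame of model_green below -0.04 m)) and ((y of pad_pink in the frame of pad_yellow above 0.02 m and y of model_pink in the frame of model_yellow above 0.04 m) or (y of pad_pink in the frame of pad_yellow below -0.02 m and y of model_pink in the frame of model_yellow below -0.04 m)) and ((y of pad_pink in the frame of pad_green above 0.02 m and y of model_pink in the frame of model_green above 0.04 m) or (y of pad_pink in the frame of pad_green below -0.02 m and y of model_pink in the frame of model_green below -0.04 m)) and ((y of pad_pink in the frame of pad_blue above 0.02 m and y of model_pink in the frame of model_blue above 0.04 m) or (y of pad_pink in the frame of pad_blue below -0.02 m and y of model_pink in the frame of model_blue below -0.04 m))); the robot touches nothing.
It fails at once if a stone model is dropped: it falls free, touching nothing, at over 0.5 m/s (a drop of about 13 mm) ((contact force between model_yellow and anything else below 0.02 N and linear speed of model_yellow above 0.5 m/s) or (contact force between model_green and anything else below 0.02 N and linear speed of model_green above 0.5 m/s) or (contact force between model_blue and anything else below 0.02 N and linear speed of model_blue above 0.5 m/s) or (contact force between model_pink and anything else below 0.02 N and linear speed of model_pink above 0.5 m/s)).
It fails at once if the articulator is moved by more than 15 mm (distance of articulator from where it was at the start of the episode above 0.015 m).
It also fails if it takes over 102 s, if anything falls off the work surface, if the arm or the gripper's body presses on something with over 40 N, if the wrist force passes 120 N, or if a joint passes its speed limit or range.

## Working session

There is one attempt and no reset: what is moved stays moved. The work goes in short steps, Python scripts to look and compute and a tool call to move; the robot and the scene stay as the last step left them, time stands still between calls to the robot, and variables do not carry over. Pictures are saved under pics/ and viewed, at most 14 in all, crops included, and the job is handed in when it is done.

Besides the shell and the picture viewer there is one more tool, called after "Request:" as name([rows], argument=value, ...), one row to a line, values as JSON. servo_tool: Moves the arm, as the interface text tells. Its arguments: {"type":"object","properties":{"motion":{"type":"array"},"grip_force":{"type":"number"}},"required":["motion"]}

```bash
mkdir -p pics; python3 - <<'E'
from rig import arm,cams
import cv2,numpy as np
for n in("top","scene"):
    f=cams.grab_frame(n);cv2.imwrite(f"pics/{n}0.png",f["pixels"][:,:,::-1]);np.savez(f"pics/{n}0.npz",**f)
    print(n,{k:f[k] for k in f if k not in("pixels","z_map")})
print(arm.get_state(),arm.grasp_offset)
E
```

```text
top {'fov_y': 56.34389030414819, 'cx': 276.6106732086061, 'cy': 206.90131304298754, 'origin': array([ 0.45686796, -0.02612288,  0.88527932]), 'attitude': array([ 0.77231845,  0.08393206, -0.07231538, -0.62549989])}
scene {'fov_y': 52.35469880565277, 'cx': 286.8091106535299, 'cy': 207.78939810755685, 'origin': array([ 1.12857674, -0.54953821,  0.81312299]), 'attitude': array([0.85608331, 0.35198849, 0.13733668, 0.35265294])}
{'time': 0.1, 'joint_positions': array([ 1.28611429e+00,  2.64684166e-01,  1.60529112e+00,  7.73228519e-06,
        1.27371706e+00, -3.69259535e-02]), 'qvel': array([-0.00108633, -0.00238528, -0.00344231, -0.0007863 ,  0.00111806,
        0.00039646]), 'joint_torque': array([ 5.28021319e-04, -5.16707683e+01, -3.68585193e+01,  1.75052787e-05,
        6.43754523e-03, -4.64026428e-06]), 'tool_pos': array([0.16535135, 0.65371976, 0.23005327]), 'orientation': array([-1.71740619e-04,  1.23562509e-01,  9.92336235e-01, -1.03570936e-03]), 'force': array([ 0.37853424, -0.08110381, -0.66671374]), 'ft_torque': array([ 0.01713624, -0.04650606, -0.01265875]), 'gripper_force': 0.0, 'finger_gap': 0.0855916115589917} -0.0187
```

View pics/top0.png

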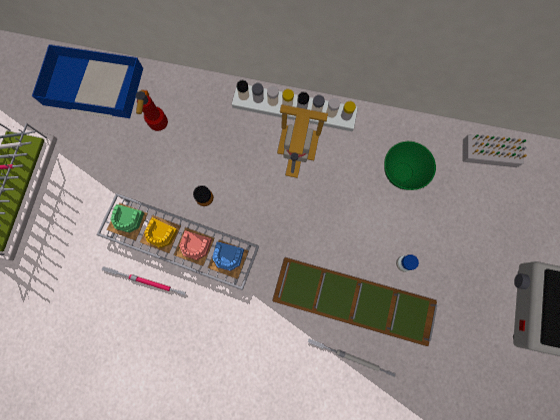

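View pics/scene0.png

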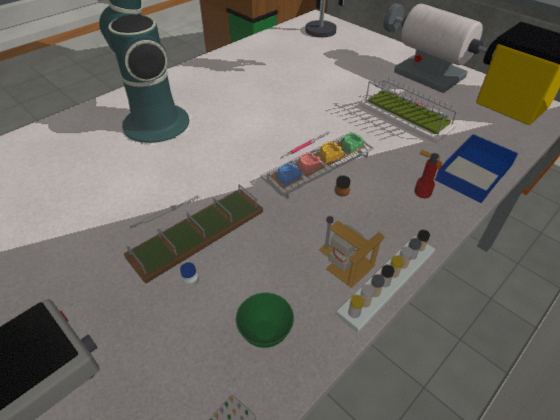

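The top view shows the models left to right as green (126,217), yellow (160,232), pink (194,244) and blue (228,255). The stand's bays run from (298,284) to (413,316). The front faces the bottom of the image.

```bash
cat > h.py <<'E'
import numpy as np,cv2
from scipy.spatial.transform import Rotation as R
def cloud(f):
    p=f["pixels"];H,W=p.shape[:2];F=H/2/np.tan(np.radians(float(f["fov_y"]))/2)
    v,u=np.mgrid[:H,:W];z=f["z_map"];q=np.asarray(f["attitude"])
    c=np.stack([(u-f["cx"])/F*z,-(v-f["cy"])/F*z,-z],-1)
    return c@R.from_quat(q[[1,2,3,0]]).as_matrix().T+f["origin"]
HUE=dict(green=(60,88),yellow=(18,30),pink=(0,9),blue=(98,118))
def models(f,lo,zb,boxes):
    """boxes: name->(x,y,r) around expected place; zb: underside height. Rect of points above mid-side"""
    P=cloud(f);hsv=cv2.cvtColor(f["pixels"],cv2.COLOR_RGB2HSV);out={}
    for n,(x,y,r) in boxes.items():
        m=(hsv[...,0]>=HUE[n][0])&(hsv[...,0]<=HUE[n][1])&(hsv[...,1]>lo)&(hsv[...,2]>60)&(P[...,2]>zb+.011)&(P[...,2]<zb+.04)&(np.hypot(P[...,0]-x,P[...,1]-y)<r)
        k,l,s,_=cv2.connectedComponentsWithStats(m.astype('uint8'));m=l==1+s[1:,4].argmax()
        q=P[m];rc=cv2.minAreaRect((q[:,:2]*1000).astype('float32'))
        a=(rc[2]+45)%90-45
        out[n]=(rc[0],rc[1],a,np.percentile(q[:,2],[5,50,98]).round(4),m.sum())
    return out
E
python3 - <<'E'
import numpy as np,cv2
from h import *
f=dict(np.load("pics/top0.npz"));P=cloud(f)
px=dict(green=(126,217),yellow=(160,232),pink=(194,244),blue=(228,255))
b={n:(*P[v,u,:2],.045) for n,(u,v) in px.items()}
for n,r in models(f,80,.033,b).items():print(n,b[n][:2],r)
s=np.array([P[v,u] for u,v in((298,284),(338,293),(375,305),(413,316))]);print(s)
c=s[:,:2].mean(0);m=(np.hypot(P[...,0]-c[0],P[...,1]-c[1])<.2)&(P[...,2]>.011)&(P[...,2]<.025)
k,l,st,_=cv2.connectedComponentsWithStats(m.astype('uint8'));m=l==1+st[1:,4].argmax()
print(cv2.minAreaRect((P[m][:,:2]*1000).astype('float32')),np.median(P[m][:,2]))
d=f["pixels"].copy();d[m]=[255,0,255];
# rack deck
for z0 in [(.024,.036)]:
    t=np.array([P[v,u,:2] for u,v in px.values()]).mean(0)
    m=(np.hypot(P[...,0]-t[0],P[...,1]-t[1])<.2)&(P[...,2]>z0[0])&(P[...,2]<z0[1])
    k,l,st,_=cv2.connectedComponentsWithStats(m.astype('uint8'));m=l==1+st[1:,4].argmax()
    print("rack",cv2.minAreaRect((P[m][:,:2]*1000).astype('float32')));d[m]=[255,255,0]
cv2.imwrite("pics/d.png",cv2.resize(d[170:380,80:460,::-1],None,fx=2,fy=2))
E
```

```text
green (np.float64(0.5525589230060446), np.float64(0.32205045851457054)) ((548.93798828125, 323.70220947265625), (58.995121002197266, 49.860816955566406), -2.737762451171875, array([0.0477, 0.0514, 0.0634]), np.int64(586))
yellow (np.float64(0.535922564903433), np.float64(0.24038925439712328)) ((533.6397094726562, 244.48109436035156), (60.226261138916016, 51.845821380615234), -13.697494506835938, array([0.0476, 0.0514, 0.0636]), np.int64(628))
pink (np.float64(0.5263199913240032), np.float64(0.16344551146793287)) ((523.645751953125, 164.00564575195312), (60.65564727783203, 51.7480354309082), -5.408050537109375, array([0.0477, 0.0514, 0.0637]), np.int64(634))
blue (np.float64(0.5184216789516974), np.float64(0.08658736397319729)) ((515.3966674804688, 89.39324188232422), (59.585243225097656, 51.056461334228516), -2.8002471923828125, array([0.0478, 0.0516, 0.0636]), np.int64(624))
[[ 0.49129993 -0.07229444  0.01750225]
 [ 0.49049814 -0.16075552  0.0173857 ]
 [ 0.48208474 -0.24252535  0.01961131]
 [ 0.47637104 -0.32591588  0.01838608]]
((483.501708984375, -198.20608520507812), (344.30841064453125, 100.16067504882812), 86.19107818603516) 0.01792484734461608
rack ((530.01611328125, 207.08102416992188), (346.3697509765625, 102.18814086914062), 81.77655029296875)
```

View pics/d.png

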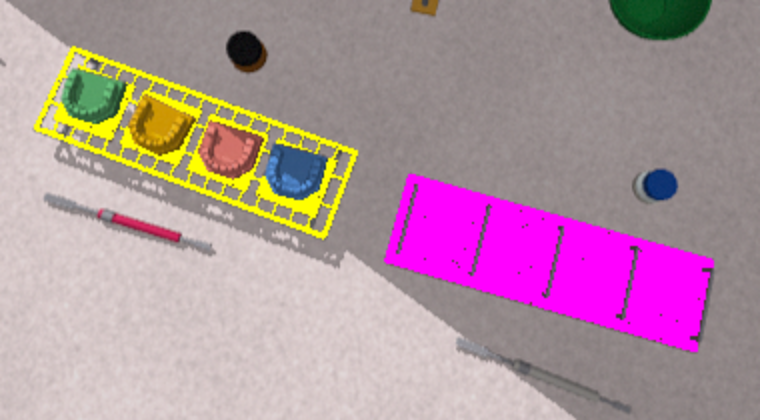

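The masks fit: the rectangles match the real sizes, the stand's yaw is -3.8° and the rack's is -8.2°. I'll turn the tool first.

Request:
servo_tool([
  [8.5, 0, 0, 0, 0.1245],
  [8.5, 0, 0, 0, 0.1245],
  [8.5, 0, 0, 0, 0.1245],
  [8.5, 0, 0, 0, 0.1245],
  [8.5, 0, 0, 0, 0.1245],
  [8.5, 0, 0, 0, 0.1245],
  [8.5, 0, 0, 0, 0.1245],
  [8.5, 0, 0, 0, 0.1245],
  [8.5, 0, 0, 0, 0.1245],
  [8.5, 0, 0, 0, 0.1245],
  [8.5, 0, 0, 0, 0.1245],
  [8.5, 0, 0, 0, 0],
], grip_force=40)

```text
time: 1.1
tool_pos: [0.1654, 0.654, 0.2305]
orientation: [0.0, 0.724, 0.689, -0.001]
force: [0.5, 0.3, 0.8]
finger_gap: 0.0846
gripper_force: 0.0
```

```bash
cat > go.py <<'E'
import sys,numpy as np
from rig import arm
from scipy.spatial.transform import Rotation as R
M=dict(green=(.5489,.3237,-2.74),yellow=(.5336,.2445,-13.7),pink=(.5236,.1640,-5.41),blue=(.5154,.0894,-2.80))
c=np.array([.4835,-.1982]);a=np.radians(-3.81)
B={n:(*(c+y*np.array([-np.sin(a),np.cos(a)])),-3.81) for n,y in dict(green=.12,yellow=.04,pink=-.04,blue=-.12).items()}
def show(n,tgt,src=None):
    s=arm.get_state();q=s["orientation"]
    Rm=R.from_quat(q[[1,2,3,0]]).as_matrix();th=np.arctan2(Rm[1,1],Rm[0,1]);p=s["tool_pos"]
    if src is not None:p=np.array([*src[:2],p[2]]);th=np.radians(src[2])
    x,y,w=tgt;d=np.array([x,y])-p[:2]
    roll=-((np.radians(w)-th+np.pi/2)%np.pi-np.pi/2)
    def ax(t):return (100*np.array([d@[-np.sin(t),np.cos(t)],d@[np.cos(t),np.sin(t)]])).round(2)
    print(n,"roll",round(roll,4),"shift if rolled first",ax(np.radians(w)),"if shifted first",ax(th),"z",p[2].round(4))
if __name__=="__main__":
    s=arm.get_state();print(round(s["time"],2),s["tool_pos"].round(4),s["force"].round(1),round(s["finger_gap"],4),s["gripper_force"])
    for k in sys.argv[1:]:
        kind,n=k.split(":");show(k,(M if kind=="pick" else B)[n])
E
python3 go.py pick:green
```

```text
1.1 [0.1654 0.654  0.2305] [0.5 0.3 0.8] 0.0846 0.0
pick:green roll -0.0017 shift if rolled first [-31.16  39.88] if shifted first [-31.09  39.94] z 0.2305
```

Request:
servo_tool([
  [8.5, -2.5, 3.2, 0, 0],
  [8.5, -2.5, 3.2, 0, 0],
  [8.5, -2.5, 3.2, 0, 0],
  [8.5, -2.5, 3.2, 0, 0],
  [8.5, -2.5, 3.2, 0, 0],
  [8.5, -2.5, 3.2, 0, 0],
  [8.5, -2.5, 3.2, 0, 0],
  [8.5, -2.5, 3.2, 0, 0],
  [8.5, -2.5, 3.2, 0, 0],
  [8.5, -2.5, 3.2, 0, 0],
  [8.5, -2.5, 3.2, 0, 0],
  [8.5, -2.5, 3.2, 0, 0],
])

```text
time: 2.1
tool_pos: [0.5362, 0.3352, 0.231]
orientation: [-0.0, 0.722, 0.692, -0.0]
force: [-0.7, 1.5, -0.6]
finger_gap: 0.0849
gripper_force: 0.0
```

Request:
servo_tool([
  [8.5, -0.6, 0.8, 3, 0],
  [8.5, -0.5, 0.7, 3, 0],
  [8.5, 0, 0, 3, 0],
  [8.5, 0, 0, 2, 0],
  [8.5, 0, 0, 1, 0],
  [8.5, 0, 0, 0, 0],
  [8.5, 0, 0, 0, 0],
])

```text
time: 2.68
tool_pos: [0.5495, 0.3253, 0.1112]
orientation: [-0.0, 0.723, 0.691, -0.0]
force: [0.4, 0.0, 1.3]
finger_gap: 0.0851
gripper_force: 0.0
```

```bash
python3 go.py pick:green
```

```text
2.68 [0.5495 0.3253 0.1112] [0.4 0.  1.3] 0.0851 0.0
pick:green roll 0.0031 shift if rolled first [-0.16 -0.05] if shifted first [-0.16 -0.05] z 0.1112
```

Request:
servo_tool([
  [8.5, -0.15, 0, 2, 0],
  [8.5, 0, 0, 2, 0],
  [8.5, 0, 0, 1.5, 0],
  [8.5, 0, 0, 1.2, 0],
  [8.5, 0, 0, 0.9, 0],
  [8.5, 0, 0, 0, 0],
  [8.5, 0, 0, 0, 0],
])

```text
time: 3.27
tool_pos: [0.55, 0.324, 0.0359]
orientation: [0.0, 0.723, 0.691, 0.0]
force: [0.4, -0.0, 0.9]
finger_gap: 0.085
gripper_force: 0.0
```

Request:
servo_tool([
  [4.5, 0, 0, 0, 0],
  [4.5, 0, 0, 0, 0],
  [4.5, 0, 0, 0, 0],
  [4.5, 0, 0, 0, 0],
  [4.5, 0, 0, 0, 0],
  [4.5, 0, 0, 0, 0],
  [4.5, 0, 0, 0, 0],
  [4.5, 0, 0, 0, 0],
  [4.5, 0, 0, 0, 0],
])

```text
time: 4.02
tool_pos: [0.5506, 0.3242, 0.0367]
orientation: [0.0, 0.723, 0.69, 0.001]
force: [-0.0, -0.6, 5.2]
finger_gap: 0.0509
gripper_force: 43.5
```

```bash
python3 go.py pick:green place:green;python3 - <<'E'
from rig import cams
import cv2
f=cams.grab_frame("scene");cv2.imwrite("pics/s1.png",cv2.resize(f["pixels"][60:240,220:440,::-1],None,fx=3,fy=3))
E
```

```text
4.02 [0.5506 0.3242 0.0367] [-0.  -0.6  5.2] 0.0509 43.49152743816376
pick:green roll 0.0013 shift if rolled first [-0.06 -0.17] if shifted first [-0.06 -0.17] z 0.0367
place:green roll 0.02 shift if rolled first [-40.57  -3.23] if shifted first [-40.5   -4.04] z 0.0367
```

View pics/s1.png

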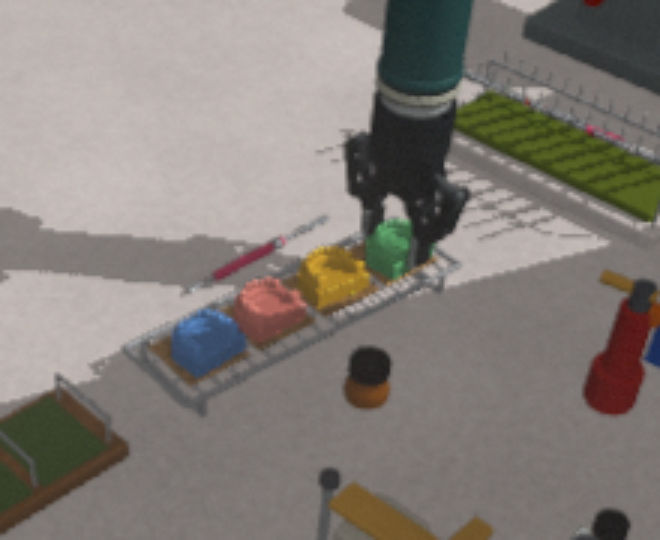

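The scene crop shows the green model held front to back around (390,245), with its neighbours untouched. Next I lift and carry it.

Request:
servo_tool([
  [4.5, 0, 0, -0.5, 0],
  [4.5, 0, 0, -1.5, 0.02],
  [4.5, 0, 0, -3, 0],
  [4.5, 0, 0, -3, 0],
  [4.5, -2, -0.2, 0, 0],
  [4.5, -3, -0.3, 0, 0],
  [4.5, -4, -0.3, 0, 0],
  [4.5, -4, -0.3, 0, 0],
  [4.5, -4, -0.3, 0, 0],
  [4.5, -4, -0.3, 0, 0],
  [4.5, -4, -0.3, 0, 0],
  [4.5, -4, -0.3, 0, 0],
])

```text
time: 5.07
tool_pos: [0.5061, 0.0342, 0.115]
orientation: [-0.0, 0.73, 0.683, -0.0]
force: [0.4, -0.2, -1.3]
finger_gap: 0.051
gripper_force: 42.8
```

Request:
servo_tool([
  [4.5, -4, -0.3, 0, 0],
  [4.5, -4, -0.3, 0, 0],
  [4.5, -2.5, -0.2, 0, 0],
  [4.5, -1, -0.1, 0, 0],
  [4.5, 0, 0, 0, 0],
  [4.5, 0, 0, 0, 0],
])

```text
time: 5.57
tool_pos: [0.4904, -0.0781, 0.115]
orientation: [-0.001, 0.731, 0.683, 0.0]
force: [0.2, 0.6, -1.3]
finger_gap: 0.051
gripper_force: 42.8
```

```bash
python3 go.py place:green
```

```text
5.57 [ 0.4904 -0.0781  0.115 ] [ 0.2  0.6 -1.3] 0.051 42.7738881111145
place:green roll -0.0017 shift if rolled first [-0.03  0.11] if shifted first [-0.03  0.11] z 0.115
```

Request:
servo_tool([
  [4.5, 0, 0.1, 2.5, 0],
  [4.5, 0, 0, 2.5, 0],
  [4.5, 0, 0, 2, 0],
  [4.5, 0, 0, 1, 0],
  [4.5, 0, 0, 0.7, 0],
  [4.5, 0, 0, 0.3, 0],
  [4.5, 0, 0, 0.1, 0],
  [4.5, 0, 0, 0.1, 0],
  [4.5, 0, 0, 0.1, 0],
  [4.5, 0, 0, 0, 0],
])

```text
time: 6.4
tool_pos: [0.4926, -0.0785, 0.0231]
orientation: [0.001, 0.73, 0.683, 0.0]
force: [-0.7, -0.1, -1.5]
finger_gap: 0.0506
gripper_force: 42.7
```

```bash
python3 go.py place:green
```

```text
6.4 [ 0.4926 -0.0785  0.0231] [-0.7 -0.1 -1.5] 0.0506 42.71470785140991
place:green roll -0.0 shift if rolled first [-0.   -0.11] if shifted first [-0.   -0.11] z 0.0231
```

Request:
servo_tool([
  [4.5, 0, -0.1, 0.1, 0],
  [4.5, 0, 0, 0.05, 0],
  [4.5, 0, 0, 0, 0],
  [4.5, 0, 0, 0, 0],
])

```text
time: 6.73
tool_pos: [0.4913, -0.0785, 0.0217]
orientation: [0.0, 0.73, 0.683, 0.0]
force: [-2.8, 0.2, 5.8]
finger_gap: 0.051
gripper_force: 43.5
```

```bash
python3 go.py place:green
```

```text
6.73 [ 0.4913 -0.0785  0.0217] [-2.8  0.2  5.8] 0.051 43.51276516914368
place:green roll -0.0003 shift if rolled first [0.01 0.02] if shifted first [0.01 0.02] z 0.0217
```

Contact felt at 5.8 N, so I release and rise.

Request:
servo_tool([
  [6, 0, 0, 0, 0],
  [8.5, 0, 0, 0, 0],
  [8.5, 0, 0, 0, 0],
  [8.5, 0, 0, 0, 0],
  [8.5, 0, 0, 0, 0],
  [8.5, 0, 0, -0.5, 0],
  [8.5, 0, 0, -1.5, 0],
  [8.5, 0, 0, -3, 0],
  [8.5, 0, 0, -3, 0.06],
  [8.5, 0, 0, -1.3, 0.11],
  [8.5, 0, 0, 0, 0],
  [8.5, 0, 0, 0, 0],
])

```text
time: 7.73
tool_pos: [0.4916, -0.0785, 0.1149]
orientation: [0.001, 0.785, 0.62, 0.001]
force: [-0.2, 0.2, 0.1]
finger_gap: 0.0849
gripper_force: 0.0
```

```bash
python3 go.py pick:yellow; python3 - <<'E'
from rig import cams
import cv2
f=cams.grab_frame("scene");cv2.imwrite("pics/s2.png",cv2.resize(f["pixels"][120:320,100:360,::-1],None,fx=2,fy=2))
E
```

```text
7.73 [ 0.4916 -0.0785  0.1149] [-0.2  0.2  0.1] 0.0849 0.0
pick:yellow roll 0.005 shift if rolled first [32.37 -3.57] if shifted first [32.39 -3.4 ] z 0.1149
```

View pics/s2.png

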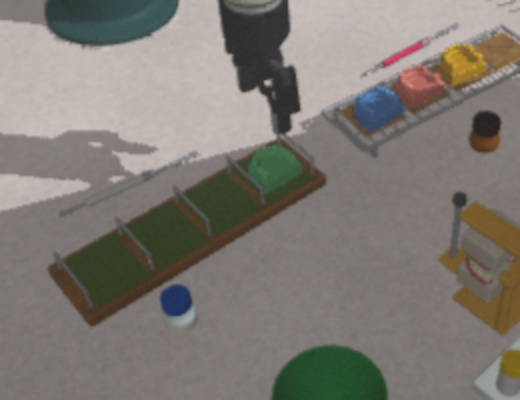

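Green sits upright in the left bay at (275,167) in the crop. Yellow is next.

Request:
servo_tool([
  [8.5, 3, -0.3, 0, 0.005],
  [8.5, 4, -0.4, 0, 0],
  [8.5, 4, -0.5, 0, 0],
  [8.5, 4, -0.4, 0, 0],
  [8.5, 4, -0.5, 0, 0],
  [8.5, 4, -0.4, 0, 0],
  [8.5, 4, -0.5, 0, 0],
  [8.5, 3, -0.3, 0, 0],
  [8.5, 1.8, -0.2, 0, 0],
  [8.5, 0.6, -0.1, 0, 0],
  [8.5, 0, 0, 1.5, 0],
  [8.5, 0, 0, 0, 0],
])

```text
time: 8.78
tool_pos: [0.5302, 0.2439, 0.0947]
orientation: [-0.001, 0.786, 0.618, -0.004]
force: [-0.7, -0.7, -1.0]
finger_gap: 0.085
gripper_force: 0.0
```

```bash
python3 go.py pick:yellow
```

```text
8.78 [0.5302 0.2439 0.0947] [-0.7 -0.7 -1. ] 0.085 0.0
pick:yellow roll -0.0001 shift if rolled first [0.14 0.31] if shifted first [0.14 0.31] z 0.0947
```

Request:
servo_tool([
  [8.5, 0.1, 0.3, 1.5, 0],
  [8.5, 0, 0, 1.5, 0],
  [8.5, 0, 0, 1.5, 0],
  [8.5, 0, 0, 1, 0],
  [8.5, 0, 0, 0.6, 0],
  [8.5, 0, 0, 0, 0],
  [8.5, 0, 0, 0, 0],
  [8.5, 0, 0, 0, 0],
])

```text
time: 9.45
tool_pos: [0.5369, 0.2452, 0.0386]
orientation: [0.0, 0.787, 0.617, 0.001]
force: [-0.2, -0.2, -0.7]
finger_gap: 0.0847
gripper_force: 0.0
```

```bash
python3 go.py pick:yellow
```

```text
9.45 [0.5369 0.2452 0.0386] [-0.2 -0.2 -0.7] 0.0847 0.0
pick:yellow roll -0.0025 shift if rolled first [-0.14 -0.31] if shifted first [-0.14 -0.31] z 0.0386
```

Request:
servo_tool([
  [8.5, -0.1, -0.3, 0, 0],
  [6.5, 0, 0, 0, 0],
  [4.5, 0, 0, 0, 0],
  [4.5, 0, 0, 0, 0],
  [4.5, 0, 0, 0, 0],
  [4.5, 0, 0, 0, 0],
  [4.5, 0, 0, 0, 0],
  [4.5, 0, 0, 0, 0],
  [4.5, 0, 0, 0, 0],
  [4.5, 0, 0, 0, 0],
])

```text
time: 10.28
tool_pos: [0.5337, 0.2452, 0.0385]
orientation: [0.0, 0.787, 0.617, 0.001]
force: [-0.9, -0.2, 6.0]
finger_gap: 0.0508
gripper_force: 43.1
```

```bash
python3 go.py pick:yellow place:yellow
```

```text
10.28 [0.5337 0.2452 0.0385] [-0.9 -0.2  6. ] 0.0508 43.07040631771088
pick:yellow roll -0.0023 shift if rolled first [-0.07  0.01] if shifted first [-0.07  0.01] z 0.0385
place:yellow roll -0.175 shift if rolled first [-40.58  -2.06] if shifted first [-40.32   5.03] z 0.0385
```

Request:
servo_tool([
  [4.5, 0, 0, -0.5, 0],
  [4.5, 0, 0, -1.5, 0],
  [4.5, 0, 0, -3, -0.075],
  [4.5, 0, 0, -3, -0.1],
  [4.5, -2, -0.1, 0, 0],
  [4.5, -3, -0.2, 0, 0],
  [4.5, -4, -0.2, 0, 0],
  [4.5, -4, -0.2, 0, 0],
  [4.5, -4, -0.2, 0, 0],
  [4.5, -4, -0.2, 0, 0],
  [4.5, -4, -0.2, 0, 0],
  [4.5, -4, -0.2, 0, 0],
])

```text
time: 11.28
tool_pos: [0.4976, -0.0451, 0.1174]
orientation: [-0.0, 0.73, 0.683, -0.0]
force: [1.0, -0.1, -0.2]
finger_gap: 0.051
gripper_force: 42.4
```

Request:
servo_tool([
  [4.5, -4, -0.2, 0, 0],
  [4.5, -4, -0.2, 0, 0],
  [4.5, -2.5, -0.1, 0, 0],
  [4.5, -1.1, -0.1, 0, 0],
  [4.5, 0, 0, 0, 0],
  [4.5, 0, 0, 0, 0],
  [4.5, 0, 0, 0, 0],
])

```text
time: 11.87
tool_pos: [0.485, -0.1575, 0.1174]
orientation: [-0.001, 0.73, 0.683, 0.0]
force: [0.1, 1.1, -0.7]
finger_gap: 0.051
gripper_force: 42.4
```

```bash
python3 go.py place:yellow
```

```text
11.87 [ 0.485  -0.1575  0.1174] [ 0.1  1.1 -0.7] 0.051 42.36840784549713
place:yellow roll 0.0005 shift if rolled first [-0.07  0.13] if shifted first [-0.07  0.13] z 0.1174
```

Request:
servo_tool([
  [4.5, -0.05, 0.05, 2.5, 0],
  [4.5, 0, 0, 2.5, 0],
  [4.5, 0, 0, 2, 0],
  [4.5, 0, 0, 1, 0],
  [4.5, 0, 0, 0.7, 0],
  [4.5, 0, 0, 0.3, 0],
  [4.5, 0, 0, 0.1, 0],
  [4.5, 0, 0, 0.1, 0],
  [4.5, 0, 0, 0.1, 0],
  [4.5, 0, 0, 0.1, 0],
  [4.5, 0, 0, 0, 0],
  [4.5, 0, 0, 0, 0],
])

```text
time: 12.87
tool_pos: [0.486, -0.1595, 0.0242]
orientation: [0.0, 0.73, 0.683, 0.0]
force: [-0.5, 0.1, -0.9]
finger_gap: 0.0508
gripper_force: 42.3
```

```bash
python3 go.py place:yellow
```

```text
12.87 [ 0.486  -0.1595  0.0242] [-0.5  0.1 -0.9] 0.0508 42.335166335105896
place:yellow roll -0.0002 shift if rolled first [0.13 0.01] if shifted first [0.13 0.01] z 0.0242
```

Request:
servo_tool([
  [4.5, 0.1, 0, 0.05, 0],
  [4.5, 0, 0, 0.05, 0],
  [4.5, 0, 0, 0, 0],
  [4.5, 0, 0, 0, 0],
  [6, 0, 0, 0, 0],
  [8.5, 0, 0, 0, 0],
  [8.5, 0, 0, 0, 0],
  [8.5, 0, 0, 0, 0],
  [8.5, 0, 0, 0, 0],
  [8.5, 0, 0, -0.5, 0],
  [8.5, 0, 0, -1.5, 0],
  [8.5, 0, 0, -3, 0],
])

```text
time: 13.87
tool_pos: [0.4824, -0.1571, 0.07]
orientation: [-0.004, 0.73, 0.683, -0.002]
force: [0.0, -0.1, -0.1]
finger_gap: 0.0855
gripper_force: 0.0
```

Request:
servo_tool([
  [8.5, 0, 0, -3, 0],
  [8.5, 0, 0, -1.3, 0.028],
  [8.5, 0, 0, 0, 0],
  [8.5, 0, 0, 0, 0],
  [8.5, 0, 0, 0, 0],
])

```text
time: 14.28
tool_pos: [0.4849, -0.158, 0.1148]
orientation: [-0.001, 0.74, 0.673, -0.0]
force: [-0.2, 0.3, -0.1]
finger_gap: 0.0849
gripper_force: 0.0
```

```bash
python3 go.py pick:pink
```

```text
14.28 [ 0.4849 -0.158   0.1148] [-0.2  0.3 -0.1] 0.0849 0.0
pick:pink roll 0.0005 shift if rolled first [32.42  0.82] if shifted first [32.42  0.83] z 0.1148
```

Request:
servo_tool([
  [8.5, 3, 0.1, 0, 0],
  [8.5, 4, 0.1, 0, 0],
  [8.5, 4, 0.1, 0, 0],
  [8.5, 4, 0.1, 0, 0],
  [8.5, 4, 0.1, 0, 0],
  [8.5, 4, 0.1, 0, 0],
  [8.5, 4, 0.1, 0, 0],
  [8.5, 3, 0, 0, 0],
  [8.5, 1.8, 0, 0, 0],
  [8.5, 0.6, 0, 0, 0],
  [8.5, 0, 0, 1.5, 0],
  [8.5, 0, 0, 1.5, 0],
])

```text
time: 15.28
tool_pos: [0.5231, 0.1637, 0.0848]
orientation: [0.0, 0.739, 0.674, -0.0]
force: [-0.0, -0.7, 0.9]
finger_gap: 0.0847
gripper_force: 0.0
```

Request:
servo_tool([
  [8.5, 0, 0, 1.5, 0],
  [8.5, 0, 0, 1.5, 0],
  [8.5, 0, 0, 1, 0],
  [8.5, 0, 0, 0.6, 0],
  [8.5, 0, 0, 0, 0],
  [8.5, 0, 0, 0, 0],
  [8.5, 0, 0, 0, 0],
])

```text
time: 15.87
tool_pos: [0.524, 0.1635, 0.0404]
orientation: [0.0, 0.74, 0.673, 0.0]
force: [0.6, 0.0, 0.7]
finger_gap: 0.0848
gripper_force: 0.0
```

```bash
python3 go.py pick:pink
```

```text
15.87 [0.524  0.1635 0.0404] [0.6 0.  0.7] 0.0848 0.0
pick:pink roll -0.0003 shift if rolled first [ 0.04 -0.04] if shifted first [ 0.04 -0.04] z 0.0404
```

Request:
servo_tool([
  [8.5, 0, 0, 0.2, 0],
  [6.5, 0, 0, 0, 0],
  [4.5, 0, 0, 0, 0],
  [4.5, 0, 0, 0, 0],
  [4.5, 0, 0, 0, 0],
  [4.5, 0, 0, 0, 0],
  [4.5, 0, 0, 0, 0],
  [4.5, 0, 0, 0, 0],
  [4.5, 0, 0, 0, 0],
  [4.5, 0, 0, 0, 0],
])

```text
time: 16.7
tool_pos: [0.5239, 0.1638, 0.0385]
orientation: [0.0, 0.74, 0.673, 0.001]
force: [-1.4, 1.2, 6.1]
finger_gap: 0.0511
gripper_force: 43.1
```

```bash
python3 go.py pick:pink place:pink
```

```text
16.7 [0.5239 0.1638 0.0385] [-1.4  1.2  6.1] 0.0511 43.084922432899475
pick:pink roll -0.0 shift if rolled first [ 0.02 -0.04] if shifted first [ 0.02 -0.04] z 0.0385
place:pink roll -0.0279 shift if rolled first [-40.39  -1.63] if shifted first [-40.41  -0.5 ] z 0.0385
```

Request:
servo_tool([
  [4.5, 0, 0, -0.5, 0],
  [4.5, 0, 0, -1.5, 0],
  [4.5, 0, 0, -3, -0.028],
  [4.5, 0, 0, -3, 0],
  [4.5, -2, -0.1, 0, 0],
  [4.5, -3, -0.1, 0, 0],
  [4.5, -4, -0.2, 0, 0],
  [4.5, -4, -0.1, 0, 0],
  [4.5, -4, -0.2, 0, 0],
  [4.5, -4, -0.2, 0, 0],
  [4.5, -4, -0.2, 0, 0],
  [4.5, -4, -0.1, 0, 0],
])

```text
time: 17.7
tool_pos: [0.4904, -0.1264, 0.1172]
orientation: [-0.001, 0.73, 0.683, -0.0]
force: [1.2, -0.0, -0.3]
finger_gap: 0.0506
gripper_force: 42.4
```

Request:
servo_tool([
  [4.5, -4, -0.2, 0, 0],
  [4.5, -4, -0.2, 0, 0],
  [4.5, -2.4, 0, 0, 0],
  [4.5, -1, 0, 0, 0],
  [4.5, 0, 0, 0, 0],
  [4.5, 0, 0, 0, 0],
  [4.5, 0, 0, 0, 0],
  [4.5, 0, 0, 0, 0],
])

```text
time: 18.37
tool_pos: [0.4804, -0.2367, 0.1174]
orientation: [-0.001, 0.73, 0.684, 0.0]
force: [0.3, 1.0, -0.5]
finger_gap: 0.0506
gripper_force: 42.4
```

```bash
python3 go.py place:pink
```

```text
18.37 [ 0.4804 -0.2367  0.1174] [ 0.3  1.  -0.5] 0.0506 42.37698018550873
place:pink roll 0.0017 shift if rolled first [-0.13  0.06] if shifted first [-0.13  0.06] z 0.1174
```

Request:
servo_tool([
  [4.5, 0, 0, 2.5, 0],
  [4.5, 0, 0, 2.5, 0],
  [4.5, 0, 0, 2, 0],
  [4.5, 0, 0, 1, 0],
  [4.5, 0, 0, 0.7, 0],
  [4.5, 0, 0, 0.3, 0],
  [4.5, 0, 0, 0.1, 0],
  [4.5, 0, 0, 0.1, 0],
  [4.5, 0, 0, 0.1, 0],
  [4.5, 0, 0, 0.1, 0],
  [4.5, 0, 0, 0, 0],
  [4.5, 0, 0, 0, 0],
])

```text
time: 19.37
tool_pos: [0.4807, -0.2387, 0.0242]
orientation: [0.0, 0.73, 0.683, 0.0]
force: [0.3, -0.1, -1.2]
finger_gap: 0.0508
gripper_force: 42.3
```

```bash
python3 go.py place:pink
```

```text
19.37 [ 0.4807 -0.2387  0.0242] [ 0.3 -0.1 -1.2] 0.0508 42.34589874744415
place:pink roll -0.0002 shift if rolled first [0.06 0.01] if shifted first [0.06 0.01] z 0.0242
```

Request:
servo_tool([
  [4.5, 0.05, 0, 0.05, 0],
  [4.5, 0, 0, 0.05, 0],
  [4.5, 0, 0, 0, 0],
  [4.5, 0, 0, 0, 0],
  [6, 0, 0, 0, 0],
  [8.5, 0, 0, 0, 0],
  [8.5, 0, 0, 0, 0],
  [8.5, 0, 0, 0, 0],
  [8.5, 0, 0, 0, 0],
  [8.5, 0, 0, -0.5, 0],
  [8.5, 0, 0, -1.5, 0],
  [8.5, 0, 0, -3, 0],
])

```text
time: 20.37
tool_pos: [0.4773, -0.2362, 0.0698]
orientation: [-0.004, 0.73, 0.683, -0.001]
force: [0.7, -1.1, 0.0]
finger_gap: 0.0847
gripper_force: 0.0
```

Request:
servo_tool([
  [8.5, 0, 0, -3, 0],
  [8.5, 0, 0, -1.3, -0.018],
  [8.5, 0, 0, 0, 0],
  [8.5, 0, 0, 0, 0],
  [8.5, 0, 0, 0, 0],
  [8.5, 0, 0, 0, 0],
])

```text
time: 20.87
tool_pos: [0.4792, -0.2372, 0.114]
orientation: [-0.002, 0.724, 0.69, -0.0]
force: [-0.3, -0.5, -1.7]
finger_gap: 0.0849
gripper_force: 0.0
```

```bash
python3 go.py pick:blue
```

```text
20.87 [ 0.4792 -0.2372  0.114 ] [-0.3 -0.5 -1.7] 0.0849 0.0
pick:blue roll 0.0001 shift if rolled first [32.8   2.02] if shifted first [32.8   2.02] z 0.114
```

Request:
servo_tool([
  [8.5, 3, 0.2, 0, 0],
  [8.5, 4, 0.2, 0, 0],
  [8.5, 4, 0.2, 0, 0],
  [8.5, 4, 0.3, 0, 0],
  [8.5, 4, 0.2, 0, 0],
  [8.5, 4, 0.2, 0, 0],
  [8.5, 4, 0.3, 0, 0],
  [8.5, 3.2, 0.2, 0, 0],
  [8.5, 2, 0.2, 0, 0],
  [8.5, 0.6, 0, 0, 0],
  [8.5, 0, 0, 1.5, 0],
  [8.5, 0, 0, 1.5, 0],
])

```text
time: 21.87
tool_pos: [0.5166, 0.089, 0.0852]
orientation: [0.0, 0.724, 0.69, 0.0]
force: [-0.4, -0.3, -0.3]
finger_gap: 0.0847
gripper_force: 0.0
```

Request:
servo_tool([
  [8.5, 0, 0, 1.5, 0],
  [8.5, 0, 0, 1.5, 0],
  [8.5, 0, 0, 1, 0],
  [8.5, 0, 0, 0.6, 0],
  [8.5, 0, 0, 0, 0],
  [8.5, 0, 0, 0, 0],
  [8.5, 0, 0, 0, 0],
])

```text
time: 22.45
tool_pos: [0.5171, 0.0885, 0.0404]
orientation: [0.0, 0.724, 0.69, 0.0]
force: [0.1, -0.3, -0.4]
finger_gap: 0.0849
gripper_force: 0.0
```

```bash
python3 go.py pick:blue
```

```text
22.45 [0.5171 0.0885 0.0404] [ 0.1 -0.3 -0.4] 0.0849 0.0
pick:blue roll 0.0001 shift if rolled first [ 0.08 -0.17] if shifted first [ 0.08 -0.17] z 0.0404
```

Request:
servo_tool([
  [8.5, 0.1, -0.15, 0.2, 0],
  [6.5, 0, 0, 0, 0],
  [4.5, 0, 0, 0, 0],
  [4.5, 0, 0, 0, 0],
  [4.5, 0, 0, 0, 0],
  [4.5, 0, 0, 0, 0],
  [4.5, 0, 0, 0, 0],
  [4.5, 0, 0, 0, 0],
  [4.5, 0, 0, 0, 0],
  [4.5, 0, 0, 0, 0],
])

```text
time: 23.28
tool_pos: [0.5155, 0.0899, 0.0385]
orientation: [0.0, 0.724, 0.69, 0.0]
force: [-0.6, -0.1, 6.6]
finger_gap: 0.0509
gripper_force: 42.9
```

```bash
python3 go.py pick:blue place:blue
```

```text
23.28 [0.5155 0.0899 0.0385] [-0.6 -0.1  6.6] 0.0509 42.88293421268463
pick:blue roll 0.0004 shift if rolled first [-0.05 -0.01] if shifted first [-0.05 -0.01] z 0.0385
place:blue roll 0.018 shift if rolled first [-40.96  -1.28] if shifted first [-40.93  -2.01] z 0.0385
```

Request:
servo_tool([
  [4.5, 0, 0, -0.5, 0],
  [4.5, 0, 0, -1.5, 0],
  [4.5, 0, 0, -3, 0.018],
  [4.5, 0, 0, -3, 0],
  [4.5, -2, -0.1, 0, 0],
  [4.5, -3, -0.1, 0, 0],
  [4.5, -4, -0.1, 0, 0],
  [4.5, -4, -0.1, 0, 0],
  [4.5, -4, -0.2, 0, 0],
  [4.5, -4, -0.1, 0, 0],
  [4.5, -4, -0.1, 0, 0],
  [4.5, -4, -0.1, 0, 0],
])

```text
time: 24.28
tool_pos: [0.4855, -0.2006, 0.1174]
orientation: [-0.0, 0.73, 0.683, -0.0]
force: [1.6, 0.5, -1.0]
finger_gap: 0.0508
gripper_force: 42.2
```

Request:
servo_tool([
  [4.5, -4, -0.2, 0, 0],
  [4.5, -4, -0.2, 0, 0],
  [4.5, -2.8, 0, 0, 0],
  [4.5, -1.15, 0, 0, 0],
  [4.5, 0, 0, 0, 0],
  [4.5, 0, 0, 0, 0],
  [4.5, 0, 0, 0, 0],
  [4.5, 0, 0, 0, 0],
])

```text
time: 24.95
tool_pos: [0.4747, -0.3162, 0.1174]
orientation: [-0.001, 0.73, 0.684, 0.0]
force: [0.4, 0.1, -1.6]
finger_gap: 0.0504
gripper_force: 42.2
```

```bash
python3 go.py place:blue
```

```text
24.95 [ 0.4747 -0.3162  0.1174] [ 0.4  0.1 -1.6] 0.0504 42.21288800239563
place:blue roll 0.0016 shift if rolled first [-0.16  0.1 ] if shifted first [-0.16  0.1 ] z 0.1174
```

Request:
servo_tool([
  [4.5, 0, 0, 2.5, 0],
  [4.5, 0, 0, 2.5, 0],
  [4.5, 0, 0, 2, 0],
  [4.5, 0, 0, 1, 0],
  [4.5, 0, 0, 0.7, 0],
  [4.5, 0, 0, 0.3, 0],
  [4.5, 0, 0, 0.1, 0],
  [4.5, 0, 0, 0.1, 0],
  [4.5, 0, 0, 0.1, 0],
  [4.5, 0, 0, 0.1, 0],
  [4.5, 0, 0, 0, 0],
  [4.5, 0, 0, 0, 0],
])

```text
time: 25.95
tool_pos: [0.4749, -0.3182, 0.0242]
orientation: [0.0, 0.73, 0.683, 0.0]
force: [-0.5, -0.6, -1.7]
finger_gap: 0.0506
gripper_force: 42.2
```

```bash
python3 go.py place:blue
```

```text
25.95 [ 0.4749 -0.3182  0.0242] [-0.5 -0.6 -1.7] 0.0506 42.19074904918671
place:blue roll -0.0002 shift if rolled first [0.04 0.06] if shifted first [0.04 0.06] z 0.0242
```

Request:
servo_tool([
  [4.5, 0, 0, 0.05, 0],
  [4.5, 0, 0, 0.05, 0],
  [4.5, 0, 0, 0, 0],
  [4.5, 0, 0, 0, 0],
  [6, 0, 0, 0, 0],
  [8.5, 0, 0, 0, 0],
  [8.5, 0, 0, 0, 0],
  [8.5, 0, 0, 0, 0],
  [8.5, 0, 0, 0, 0],
  [8.5, 0, 0, -0.5, 0],
  [8.5, 0, 0, -1.5, 0],
  [8.5, 0, 0, -3, 0],
])

```text
time: 26.95
tool_pos: [0.4718, -0.3158, 0.0696]
orientation: [-0.004, 0.73, 0.683, -0.001]
force: [0.0, -0.1, -0.2]
finger_gap: 0.0852
gripper_force: 0.0
```

Request:
servo_tool([
  [8.5, 0, 0, -4, 0],
  [8.5, 0, 0, -4, 0],
  [8.5, 4, 0, -2, 0],
  [8.5, 4, 0, 0, 0],
  [8.5, 4, 0, 0, 0],
  [8.5, 4, 0, 0, 0],
  [8.5, 4, 0, 0, 0],
  [8.5, 4, 0, 0, 0],
  [8.5, 4, 0, 0, 0],
  [8.5, 4, 0, 0, 0],
  [8.5, 4, 0, 0, 0],
  [8.5, 4, 0, 0, 0],
])

```text
time: 27.95
tool_pos: [0.5009, 0.0804, 0.172]
orientation: [0.0, 0.73, 0.683, 0.0]
force: [0.6, -0.4, 0.5]
finger_gap: 0.0853
gripper_force: 0.0
```

Request:
servo_tool([
  [8.5, 3, 0, 0, 0],
  [8.5, 1, 0, 0, 0],
  [8.5, 0, 0, 0, 0],
  [8.5, 0, 0, 0, 0],
  [8.5, 0, 0, 0, 0],
  [8.5, 0, 0, 0, 0],
])

```text
time: 28.45
tool_pos: [0.5037, 0.1167, 0.1713]
orientation: [0.0, 0.731, 0.683, -0.0]
force: [-0.4, 0.9, -0.4]
finger_gap: 0.0852
gripper_force: 0.0
```

```bash
python3 - <<'E'
from rig import cams
import cv2,numpy as np
from h import *
from go import B
f=cams.grab_frame("top");cv2.imwrite("pics/top9.png",f["pixels"][:,:,::-1])
a=np.radians(-3.81)
for n,r in models(f,80,.018,{k:(v[0],v[1],.045) for k,v in B.items()}).items():
    d=np.array(r[0])-1000*np.array(B[n][:2]);print(n,"dx,dy mm",d.round(1),"size",r[1],"dyaw deg",round(r[2]+3.81,1),r[3])
E
```

```text
green dx,dy mm [0.  0.8] size (59.658321380615234, 50.794456481933594) dyaw deg 0.3 [0.0336 0.0368 0.0492]
yellow dx,dy mm [ 0.5 -0.1] size (60.367679595947266, 51.968441009521484) dyaw deg 0.1 [0.0332 0.0369 0.0493]
pink dx,dy mm [0.1 0.4] size (60.298614501953125, 51.216121673583984) dyaw deg -0.3 [0.0331 0.037  0.0497]
blue dx,dy mm [-0.1  0.3] size (59.80693054199219, 51.513118743896484) dyaw deg 0.1 [0.0333 0.0372 0.0499]
```

View pics/top9.png

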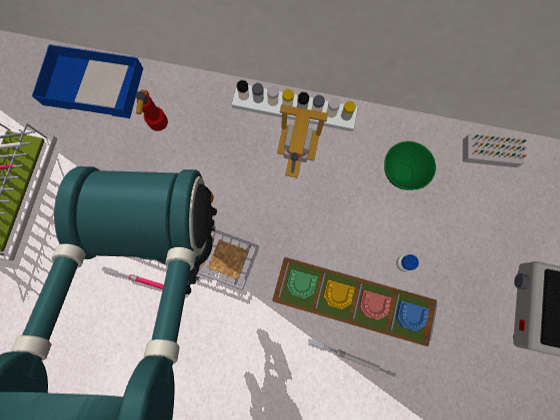

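The final view shows green, yellow, pink and blue centred in bays (302,282) to (413,316), with the front teeth to the front. The articulator is unmoved at (300,140).

```bash
python3 -c "
from rig import arm
print(arm.sign_off())"
```

```text
the job is handed in; nothing more can be done
None
```

All four models are on the oak stand in rack order (green, yellow, pink, blue), each measured within 1 mm and 0.3° of its bay centre; the articulator was not touched, and the job was handed in at about 28.5 s with no verdict returned.

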